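# Clamp a brass blank in a sprung feed vice

### The arm

A 7-joint arm with a two-finger parallel gripper is mounted at the origin on a cart in front of the work surface, level with it; the furniture and walls round the work are solid. World frame = base frame: x ahead of the robot, y to its left, z up, the work surface at z = 0. Lengths are in m, angles in rad, forces in N, time in s.
With the tool pointing down it reaches from about 0.4 to 0.875 m from the base axis. Payload 19.3 kg.
Tool frame: the origin (TCP) lies at the very end of the fingers, on their centre line; the grasp point (between the pads) lies 19 mm behind it (manip.pinch_z is the x of the grasp point in the tool frame, in m); x points along the fingers, z is the direction in which the jaws open and shut, and the axes are right-handed (so a half turn about x gives the same grasp; the last joint's range is limited). The gripper opens to 85 mm and grips with 20 to 120 N. Pads are 22 mm wide; open, the fingers measure 114 mm over their backs; the gripper's body (76 mm by 85 mm) begins 54 mm behind the grasp point. The pads swing forward as they close: fully open they stand 13 mm farther back than shut.
Start: joints at [-1.367, 0.521, -0.036, 1.599, 0.021, 1.021, -0.113], TCP at [0.169, 0.602, 0.231] pointing down, gripper open.
Joint ranges: [-2.91, 2.91], [-0.3, 2.13], [-1.5, 1.42], [0.17, 2.43], [-1.26, 4.41], [0.16, 1.93], [-2.52, 2.52]. Speed limits (rad/s): [1.89, 1.89, 2.39, 2.39, 3.01, 3.01, 3.01].

### API

Orientations are given as a unit quaternion [x, y, z, w].
In Python, from station import manip gives the robot as it stands.
- The arm moves only by the tool move_arm, never from a script. Its argument "rows" is a list of rows, each a list of 3 entries, a list of its own where there are three numbers: the shift along the tool's x, y, z in mm, then the turn about the tool's x in degrees, then the opening, from 0 (shut) to 1 (fully open). In form: [[[dx, dy, dz], spin, fingers], ...]. A call has 1 to 20 rows; each row is the pose to reach, as a shift and turn from the pose commanded when the call began, along the tool's axes at that moment; what a row does not reach only later rows make up. A row lasts 1/12 s, in which the tool goes at most 41.7 mm and 7.16 degrees, less where a joint would pass 70% of its speed; a pose out of reach is approached as far as the arm can. A call with a gripper value outside its range is refused whole. The fingers move at their own pace and stop on an object; "force" is the grip in N (left out, the last holds). Time passes only in rows, so rows that repeat a pose let the fingers close. It gives the time, the measured TCP pose, the force and the opening at its end, in the units of the state.
- manip.sense(): the state, without advancing time (a new reading comes with each control period).
- manip.grab_frame(name): name is "side" or "top"; returns a dict with "image" (420x560x3 uint8, red, green, blue), "fovy" (degrees; the focal length in pixels is half the picture's height over the tangent of half this angle, whatever the lens; pixels are square), "cx", "cy" (the principal point, pixels), "world_from_camera" (4x4, takes a point from camera to world coordinates). Camera axes: x right, y down, z forward; pixel columns grow to the right and rows downward; lengths in m; the calibration is good to about 2 mm. A picture is of the moment at which its call begins. There is no depth.
- manip.job_done(): hands the job in, once; it reports no verdict.
The state is a dict: "t": time; "joints": joint angles; "qvel": joint speeds; "tau": joint torques, N m; "ee_pos": TCP position; "eef_rot": TCP orientation; "force": force on the tool from outside, world axes, zero at the start; "moment": the same for the moment, N m; "width": finger opening in m.
Only numpy, scipy, OpenCV 4.12 (cv2) and the standard library are available. Lean on these libraries where they do the work, as an engineer would, in place of code of your own. Each camera call takes 0.05 s, during which the arm holds its last target.

### The job

Stand the brass blank flat on the bed of the feed vice, between the sprung jaw pad and the fence and square to them, then let go of it. Then turn the wing knob clockwise, following it as it travels along with its carriage, until the blank is pinched against the fence with the sprung pad pressed in about half-way, gently, never down onto its stop. Let go of the knob and leave the things lying around alone.

Things in the scene. Friction and masses are not known exactly. Their poses are not given: they have to be found in the camera images.
- stage: feed vice base: aluminium plate 84 (x) by 190 (y) by 12 mm high, screwed to the bench. Origin on the bench top below the rail's centre line; the plate reaches from y = -105 to +85 mm. z is up; the carriage feeds along +y. The faces of pad and fence are square to y. The fence, a steel block 50 mm wide (x) and 26 mm high on the bed, is not measured
- bed_centre (a point): spot on the bed (plate top, 12 mm above the bench) for the middle of the blank's underside, at x = 0, y = +26 mm of the base; axes as the base's. With the carriage at its start the pad's face is at y = +6 mm of the base; the fence's face is somewhere from y = +47 to +59 mm, differently each time
- knob_centre (a point): centre of the wing knob, 59 mm above the bench: a black bar 44 mm long (its own x), 14 mm thick (its own y), 24 mm high (z), on an upright stem 12 mm thick that stands on the carriage. Pinch it across its thickness from above; it takes about 0.28 N m to turn and stays where it is left. At the start the bar lies along the base's x
- knob (a joint): angle of the wing knob, 0 at the start, growing clockwise seen from above. Each radian feeds the carriage, and the knob with it, 10 mm to +y of the base (at most 45 mm); the carriage moves only as the knob turns
- carriage: steel carriage with all that is on it: saddle 54 by 66 mm, top 29 mm above the bench (origin at bench height under the knob's axis), wing knob, and at its +y end the jaw (40 mm wide, top 38 mm above the bench) with a sprung pad 40 mm wide in front. The pad can be pressed in 6 mm to its stop, about 4 N per mm, felt at the knob as 0.04 N m more per mm
- blank_centre (a point): centre (half-way up) of the loose brass blank, 50 (its x) by 28 (its y) by 26 mm (z, up), 0.29 kg. It is to stand on the bed with its x across the rail, so that its 28 mm lies between pad and fence
- blank: the same brass blank, origin at the centre of its underside
- flux_jar: bystander: small open jar, 47 mm across, 35 mm high, origin under its centre
- solder_stone_2: bystander: broken piece of pale firebrick, 60 by 72 by 17 mm, origin under its centre
- borax_cone: bystander: white upright cone, 22 mm across, 46 mm high, origin under its centre

How it is judged:
By the outcome, as a careful person would: the job done as asked, in the order asked, and still so for the second after the job is handed in, with the robot touching nothing.
It also fails if it takes over 58 s, if anything falls off the work surface, if the arm or the gripper's body presses on something with over 40 N, if the wrist force passes 120 N, or if a joint passes its speed limit or range.

## Working session

There is one attempt and no reset: what is moved stays moved. The work goes in short steps, Python scripts to look and compute and a tool call to move; the robot and the scene stay as the last step left them, time stands still between calls to the robot, and variables do not carry over. Pictures are saved under pics/ and viewed, and the job is handed in when it is done.

Besides the shell and the picture viewer there is one more tool, called after "Request:" in YAML: its name, and indented under it one key for each argument. move_arm: Moves the arm, as the interface text tells. Its arguments: {"type":"object","properties":{"rows":{"type":"array","items":{"type":"array"}},"force":{"type":"number"}},"required":["rows"]}

```bash
ls; mkdir -p pics; python3 - <<'E'
from station import manip
import cv2,numpy as np
s=manip.sense(); print(s)
for n in("top","side"):
    f=manip.grab_frame(n); cv2.imwrite(f"pics/{n}0.png",f["image"][:,:,::-1]); print(n,f["fovy"],f["cx"],f["cy"],np.round(f["world_from_camera"],4).tolist())
    np.save(f"{n}0.npy",f,allow_pickle=True)
E
```

```text
pics
{'t': 0.0, 'joints': array([-1.36720485,  0.52202075, -0.036324  ,  1.59998634,  0.02119709,
        1.02112985, -0.11284134]), 'qvel': array([ 0.00183226, -0.00263635,  0.0009406 ,  0.00140998,  0.00107361,
       -0.00041515, -0.00049087]), 'tau': array([-2.80587810e-04, -9.27102184e+01,  1.97959006e+00, -3.69936454e+01,
        1.78748503e-02,  8.24090035e-03, -1.25473093e-05]), 'ee_pos': array([0.16893522, 0.60138331, 0.23072934]), 'eef_rot': array([-0.42734232,  0.56387653,  0.42680172,  0.56326023]), 'force': array([0.42548199, 0.04569945, 0.50062291]), 'moment': array([ 0.00061596, -0.01958892,  0.00869964]), 'width': 0.08551276914180085}
top 45.32857258260236 267.81826660282394 209.10058121744916 [[-0.0211, -0.9962, 0.0841, 0.4506], [-0.9997, 0.0199, -0.0148, 0.0286], [0.0131, -0.0843, -0.9964, 1.325], [0.0, 0.0, 0.0, 1.0]]
side 56.08913030644711 277.26848468471337 205.77255164279018 [[-0.9858, -0.0564, 0.1584, 0.4222], [-0.1671, 0.4323, -0.8861, 0.8852], [-0.0185, -0.9, -0.4356, 0.4844], [0.0, 0.0, 0.0, 1.0]]
```

View pics/top0.png

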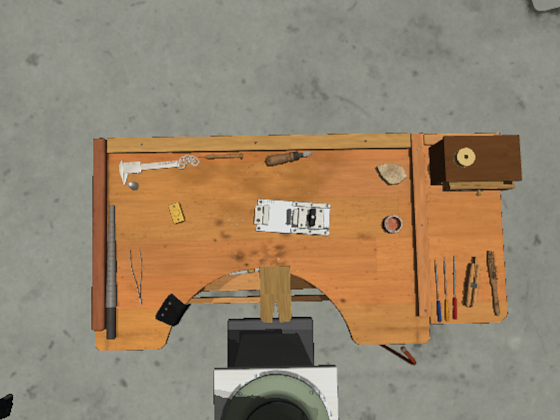

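View pics/side0.png

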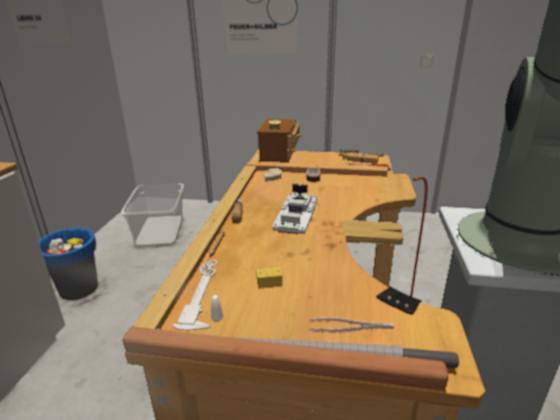

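```bash
python3 - <<'E'
import cv2
t=cv2.imread("pics/top0.png"); s=cv2.imread("pics/side0.png")
a=cv2.resize(t[185:250,240:345],None,fx=7,fy=7,interpolation=cv2.INTER_CUBIC)
cv2.imwrite("pics/t_v.png",a)
cv2.imwrite("pics/t_b.png",cv2.resize(t[190:235,150:205],None,fx=8,fy=8,interpolation=cv2.INTER_CUBIC))
cv2.imwrite("pics/s_v.png",cv2.resize(s[160:240,260:340],None,fx=7,fy=7,interpolation=cv2.INTER_CUBIC))
cv2.imwrite("pics/s_b.png",cv2.resize(s[255:300,240:300],None,fx=8,fy=8,interpolation=cv2.INTER_CUBIC))
E
```

```text
(no output)
```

View pics/t_v.png

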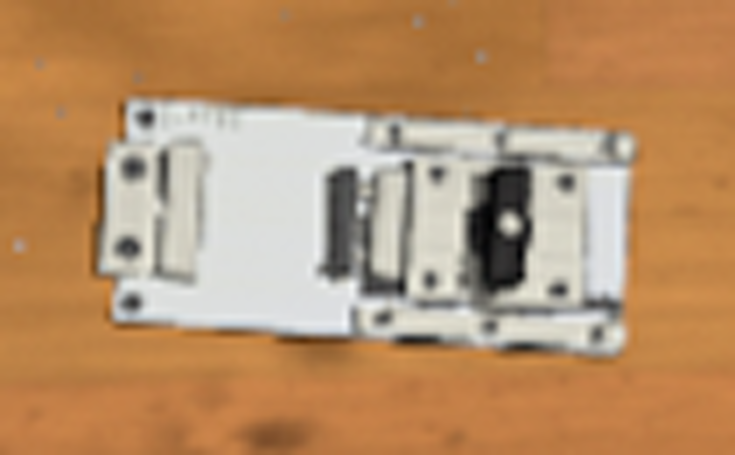

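View pics/t_b.png

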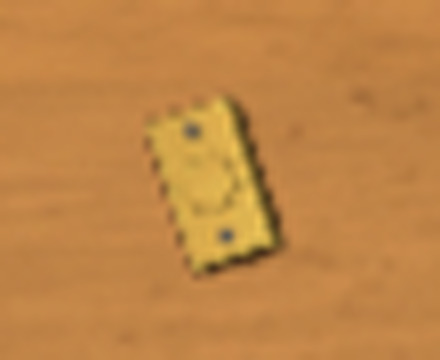

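View pics/s_v.png

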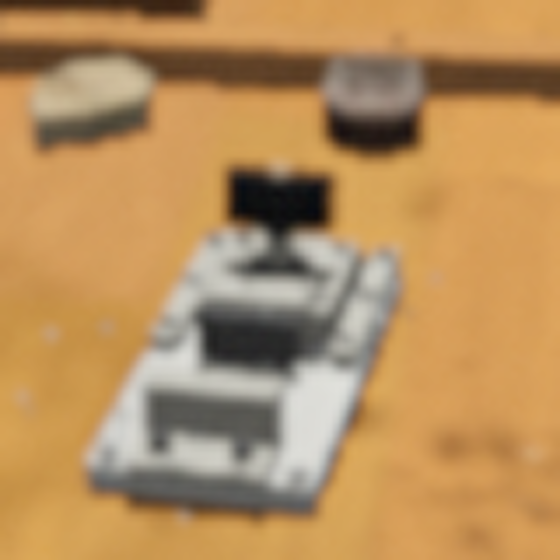

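View pics/s_b.png

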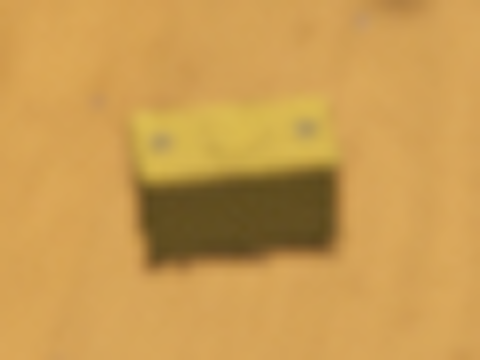

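```bash
cat > h.py <<'E'
import numpy as np, cv2
def load(n): return np.load(n,allow_pickle=True).item()
def ray(f,u,v):
    T=np.array(f["world_from_camera"]);fl=210/np.tan(np.radians(f["fovy"])/2)
    d=T[:3,:3]@np.array([(u-f["cx"])/fl,(v-f["cy"])/fl,1]); return T[:3,3],d
def onz(f,u,v,z):
    o,d=ray(f,u,v); return o+d*(z-o[2])/d[2]
def proj(f,p):
    T=np.array(f["world_from_camera"]);fl=210/np.tan(np.radians(f["fovy"])/2)
    c=T[:3,:3].T@(np.array(p)-T[:3,3]); return np.array([f["cx"]+fl*c[0]/c[2],f["cy"]+fl*c[1]/c[2]])
E
python3 - <<'E'
from h import *
t=load("top0.npy"); s=load("side0.npy")
for n,f,roi in(("top",t,(150,190,55,45)),("side",s,(240,255,60,45))):
    im=f["image"]; x,y,w,h=roi
    hsv=cv2.cvtColor(im,cv2.COLOR_RGB2HSV)[y:y+h,x:x+w]
    m=((hsv[:,:,0]>=22)&(hsv[:,:,0]<=35)&(hsv[:,:,1]>120)).astype(np.uint8)
    m2=m&(hsv[:,:,2]>150)
    for mm in(m,m2):
        c=max(cv2.findContours(mm.copy(),0,1)[0],key=cv2.contourArea)
        r=cv2.minAreaRect(c); print(n,cv2.contourArea(c),mm.sum(),np.array(r[0])+[x,y],r[1:])
        M=cv2.moments(mm,True); u,v=M["m10"]/M["m00"]+x,M["m01"]/M["m00"]+y
        print("  centroid",u,v,"top z .026",onz(f,u,v,.026)[:2])
        # world rect
        ys,xs=np.nonzero(mm); P=np.array([onz(f,a+x,b+y,.026)[:2]*1000 for a,b in zip(xs,ys)],np.float32)
        r=cv2.minAreaRect(P); print("  world rect",r, )
        ev,V=np.linalg.eigh(np.cov(P.T)); print("  pca angle long",np.degrees(np.arctan2(V[1,1],V[0,1])),np.sqrt(12*ev))
# plate
im=t["image"]; hsv=cv2.cvtColor(im,cv2.COLOR_RGB2HSV)
m=np.zeros(im.shape[:2],np.uint8); m[190:245,245:340]=(hsv[190:245,245:340,1]<90)
c=max(cv2.findContours(m.copy(),0,1)[0],key=cv2.contourArea)[:,0]
cv2.imwrite("pics/m.png",cv2.resize(m[185:250,240:345]*255,None,fx=7,fy=7,interpolation=0))
P=np.array([onz(t,a,b,.012)[:2]*1000 for a,b in c],np.float32)
print(cv2.minAreaRect(P))
E
```

```text
top 4.5 20 [182.30000305 219.40000534] ((2.683281421661377, 4.919349670410156), 26.56505012512207)
  centroid 181.35 216.3 top z .026 [0.54596433 0.23305727]
  world rect ((556.0230712890625, 235.1922149658203), (18.034629821777344, 49.264774322509766), 89.66223907470703)
  pca angle long -169.84382802641778 [14.62704458 40.85573927]
top 3.0 16 [182.00000381 219.50000381] ((2.236067771911621, 4.4721360206604), 26.56505012512207)
  centroid 181.0625 216.5625 top z .026 [0.5452995  0.23380273]
  world rect ((556.0307006835938, 236.47927856445312), (15.460440635681152, 49.264774322509766), 89.66223907470703)
  pca angle long -170.12488136379778 [14.77612254 43.32771504]
side 174.5 207 [269.  273.5] ((11.0, 24.0), 90.0)
  centroid 268.6521739130435 272.44444444444446 top z .026 [0.5552046  0.25356348]
  world rect ((553.0009765625, 260.2831115722656), (47.45505905151367, 44.8493537902832), 15.84199047088623)
  pca angle long -161.46892708407518 [31.5521893  47.04195112]
side 173.5 201 [268.8360672  272.19672012] ((8.510359764099121, 24.082508087158203), 84.80557250976562)
  centroid 268.6268656716418 272.23880597014926 top z .026 [0.55538367 0.25288917]
  world rect ((555.1676025390625, 252.49623107910156), (47.76002502441406, 28.689456939697266), 16.863525390625)
  pca angle long -162.39542530339938 [28.7537595  47.48123863]
((539.8219604492188, -53.798988342285156), (198.38746643066406, 84.9078140258789), 84.76284790039062)
```

View pics/m.png

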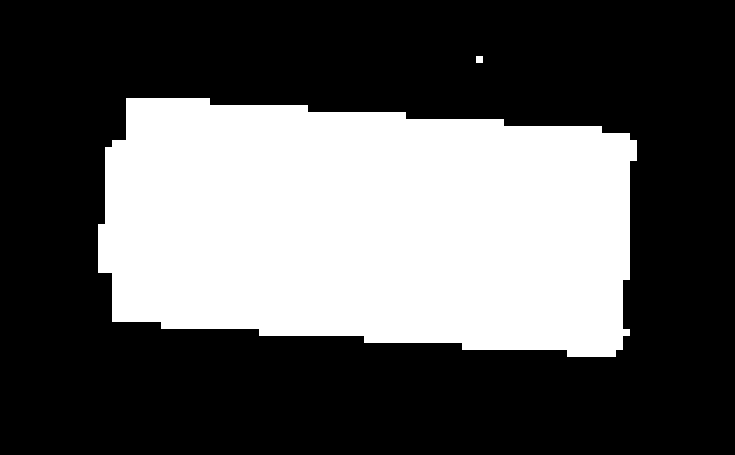

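```bash
python3 - <<'E'
from h import *
t=load("top0.npy"); s=load("side0.npy")
# OpenCV resize: src=(dst+.5)/k-.5
c=[(148,122),(228,97),(278,243),(195,270)]
W=np.array([onz(t,(a+.5)/8-.5+150,(b+.5)/8-.5+190,.026)[:2]*1000 for a,b in c]); print(W,W.mean(0))
e=(W[1]+W[0]-W[2]-W[3])/2; print("top long",np.hypot(*e),np.degrees(np.arctan2(e[1],e[0])))
im=t["image"]; print(cv2.cvtColor(im,cv2.COLOR_RGB2HSV)[212,165:190].tolist())
c=[(133,112),(330,100),(340,165),(143,185)]
W=np.array([onz(s,(a+.5)/8-.5+240,(b+.5)/8-.5+255,.026)[:2]*1000 for a,b in c]); print(W,W.mean(0))
# plate: subpixel edges by blue channel along columns
g=im[:,:,2].astype(float)
def edge(line):
    lo,hi=line.min(),line.max(); th=(60+210)/2
    i=np.argmax(line>th); return i-1+(th-line[i-1])/(line[i]-line[i-1])
up=[];dn=[]
for u in range(262,288): up.append((u,195+edge(g[195:215,u])))
for u in range(260,288): dn.append((u,240-edge(g[240:220:-1,u])))
R=[]
for z,L,n in((.012,up,"up"),(.012,dn,"dn")):
    P=np.array([onz(t,a,b,z)[:2]*1000 for a,b in L]); 
    vx,vy,x0,y0=cv2.fitLine(P.astype(np.float32),cv2.DIST_HUBER,0,.01,.01).ravel()
    if vy<0: vx,vy=-vx,-vy
    print(n,np.degrees(np.arctan2(vy,vx)),x0,y0); R.append((vx,vy,x0,y0))
v=np.array([R[0][:2],R[1][:2]]).mean(0); v/=np.hypot(*v); nx=np.array([v[1],-v[0]])
d=[nx@np.array(r[2:]) for r in R]; print("yaw",np.degrees(np.arctan2(v[1],v[0]))-90,"width",d[0]-d[1],"mid",sum(d)/2)
# end edges: rows
Lf=[];Rt=[]
for w in list(range(200,203))+list(range(226,230)):
    if True: Lf.append((w,250+edge(g[w,250:275])))
for w in range(209,226): Rt.append((w,340-edge(g[w,340:320:-1])))
for n,L in(("L",Lf),("R",Rt)):
    print(n,[(w,round(u,1),round(float(v@(onz(t,u,w,.012)[:2]*1000)),1)) for w,u in L])
# knob silver cap / bar black
for (u,w,z) in [((510+.5)/7-.5+240,(225+.5)/7-.5+185,.071)]:
    p=onz(t,u,w,z)[:2]*1000; print("knob",p,"along",v@p,"across",nx@p)
E
```

```text
[[576.45372894 267.16135411]
 [584.068623   241.29938284]
 [536.3950387  225.48815527]
 [528.21331483 252.25616217]] [556.28267637 246.5512636 ]
top long 50.35621490321986 17.7576432506651
[[15, 160, 193], [15, 160, 194], [15, 161, 192], [15, 163, 191], [15, 161, 193], [18, 163, 183], [20, 166, 206], [20, 167, 212], [20, 166, 213], [20, 165, 216], [20, 166, 219], [20, 163, 220], [20, 164, 221], [21, 164, 222], [21, 165, 186], [22, 161, 212], [22, 166, 160], [18, 168, 94], [15, 160, 175], [15, 162, 197], [15, 162, 192], [15, 159, 192], [15, 161, 192], [15, 160, 191], [15, 162, 192]]
[[582.54408065 244.05158861]
 [534.30842459 231.90328431]
 [527.49029805 258.82472504]
 [573.55812555 273.67496417]] [554.47523221 252.11364053]
up 84.47475 585.87946 -8.711344
dn 84.57464 502.97626 1.7497762
yaw -5.4753036 width 83.5231 mid 542.276
L [(200, np.float64(257.7), 91.0), (201, np.float64(257.6), 90.9), (202, np.float64(257.6), 90.8), (226, np.float64(255.9), 90.3), (227, np.float64(255.6), 90.9), (228, np.float64(255.7), 90.6), (229, np.float64(255.6), 90.5)]
R [(209, np.float64(329.7), -99.4), (210, np.float64(329.6), -99.3), (211, np.float64(329.5), -99.2), (212, np.float64(329.5), -99.2), (213, np.float64(329.4), -99.2), (214, np.float64(329.2), -99.0), (215, np.float64(329.2), -99.0), (216, np.float64(329.2), -99.2), (217, np.float64(329.2), -99.4), (218, np.float64(329.2), -99.4), (219, np.float64(329.1), -99.5), (220, np.float64(329.1), -99.6), (221, np.float64(329.1), -99.8), (222, np.float64(329.1), -99.9), (223, np.float64(329.1), -100.0), (224, np.float64(329.0), -100.1), (225, np.float64(328.9), -100.0)]
knob [ 535.01720141 -101.2479066 ] along -49.736428065628004 across 542.2368873838816
```

```bash
cat >> h.py <<'E'
from scipy.spatial.transform import Rotation as Ro
def tool(s):
    R=Ro.from_quat(s["eef_rot"]).as_matrix(); return R
def goto(s,p,zang=None):
    """shift in tool axes (mm) and spin (deg) to put TCP at p, tool z at world angle zang deg (mod 180)"""
    R=tool(s); d=R.T@(np.array(p)-s["ee_pos"])*1000
    a=np.degrees(np.arctan2(R[1,2],R[0,2])); out=None
    if zang is not None: out=((a-zang)+90)%180-90   # +spin = clockwise
    return np.round(d,1), a, out
E
python3 - <<'E'
from h import *
from station import manip
s=manip.sense(); print(tool(s).round(3)); 
t=load("top0.npy"); sd=load("side0.npy")
im=t["image"]; x,y,w,h=160,195,35,36
hsv=cv2.cvtColor(im,cv2.COLOR_RGB2HSV)[y:y+h,x:x+w]
m=((hsv[:,:,0]>=18)&(hsv[:,:,2]>=175)).astype(np.uint8)
c=max(cv2.findContours(m.copy(),0,1)[0],key=cv2.contourArea); mm=np.zeros_like(m); cv2.drawContours(mm,[c],0,1,-1)
ys,xs=np.nonzero(mm);P=np.array([onz(t,a+x,b+y,.026)[:2]*1000 for a,b in zip(xs,ys)])
ev,V=np.linalg.eigh(np.cov(P.T));print(P.mean(0),np.degrees(np.arctan(V[1,1]/V[0,1])),np.sqrt(12*ev))
# plate corners seen in side: project expected ones
yaw=np.radians(-5.475);X=np.array([np.cos(yaw),np.sin(yaw)]);Y=np.array([-X[1],X[0]]);O=.5403*np.array([1,0])+np.array([0,-.0461])
for a,b in((-42,85),(42,85),(42,-105)):
    p=O+X*a/1e3+Y*b/1e3; print(a,b,(proj(sd,[*p,.012])-[260,160])*7+3)
print(goto(s,[.5563,.2470,.15],17.5))
print(proj(sd,[.5563,.247,.026]),proj(t,[.5563,.247,.026]))
E
```

```text
[[-0.    -0.963  0.27 ]
 [-0.001  0.27   0.963]
 [-1.    -0.    -0.001]]
[556.24767825 248.04674932] 18.05520662172906 [27.10449779 50.64784067]
-42 85 [313.52590233 483.68789428]
42 85 [ 82.73240612 457.49730594]
42 -105 [207.2475659  244.71887968]
(array([  81.1, -468.8, -236.4]), np.float64(74.31129458034427), np.float64(56.81129458034428))
[268.72635365 270.48347506] [175.91732034 212.42019067]
```

Request:
move_arm:
  rows:
    - [[25,-117,-59],14,1]
    - [[50,-234,-118],28,1]
    - [[80,-352,-177],42,1]
    - [[100,-468.8,-236.4],57,1]
    - [[100,-468.8,-236.4],57,1]
    - [[100,-468.8,-236.4],57,1]
    - [[100,-468.8,-236.4],57,1]
    - [[100,-468.8,-236.4],57,1]
    - [[100,-468.8,-236.4],57,1]
    - [[100,-468.8,-236.4],57,1]
    - [[100,-468.8,-236.4],57,1]
    - [[100,-468.8,-236.4],57,1]
    - [[100,-468.8,-236.4],57,1]
    - [[100,-468.8,-236.4],57,1]
    - [[100,-468.8,-236.4],57,1]
    - [[100,-468.8,-236.4],57,1]
    - [[100,-468.8,-236.4],57,1]
    - [[100,-468.8,-236.4],57,1]
  force: 60

```text
t: 1.6
ee_pos: [0.5557, 0.2485, 0.1315]
eef_rot: [-0.107, 0.699, 0.107, 0.699]
force: [-0.4, -0.7, 0.4]
width: 0.085
```

```bash
python3 - <<'E'
from h import *
from station import manip
s=manip.sense(); print(s["t"],s["joints"].round(3),s["ee_pos"],s["width"]);print(goto(s,[.5562,.2480,.002],18))
f=manip.grab_frame("top"); cv2.imwrite("pics/t1.png",cv2.resize(f["image"][150:290,100:260,::-1],None,fx=4,fy=4,interpolation=2))
f=manip.grab_frame("side"); cv2.imwrite("pics/s1.png",cv2.resize(f["image"][150:310,200:350,::-1],None,fx=4,fy=4,interpolation=2))
E
```

```text
1.6 [-0.668  0.627  0.222  1.74  -0.183  0.795 -0.055] [0.5556843  0.24853875 0.13146917] 0.0849586292445423
(array([129.5,  -0.7,   0.3]), np.float64(17.414209628592833), np.float64(-0.585790371407171))
```

View pics/s1.png

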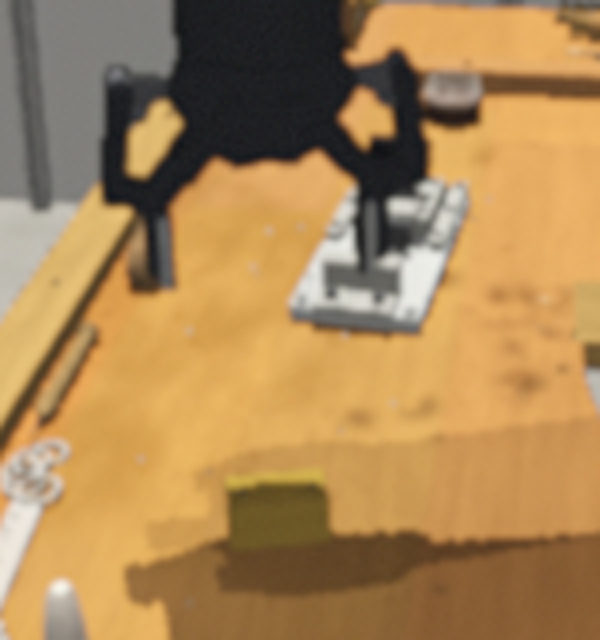

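View pics/t1.png

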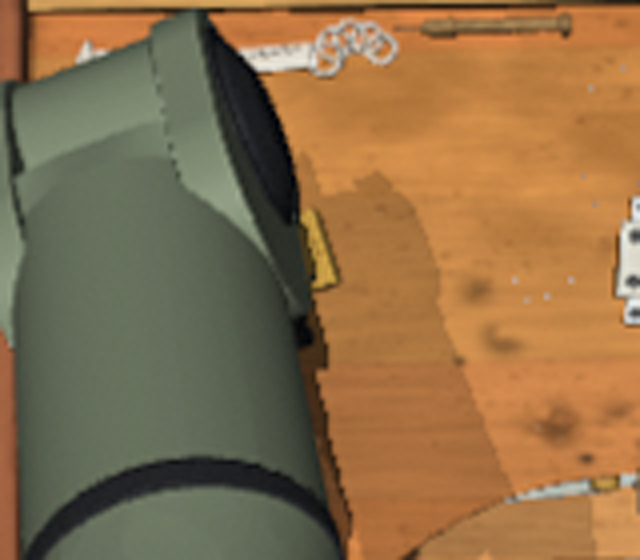

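Request:
move_arm:
  rows:
    - [[40,-0.7,0.3],-0.5,1]
    - [[80,-0.7,0.3],-0.5,1]
    - [[110,-0.7,0.3],-0.5,1]
    - [[128,-0.7,0.3],-0.5,1]
    - [[128,-0.7,0.3],-0.5,1]
    - [[128,-0.7,0.3],-0.5,1]
    - [[128,-0.7,0.3],-0.5,0.5]
    - [[128,-0.7,0.3],-0.5,0.4]
    - [[128,-0.7,0.3],-0.5,0.4]
    - [[128,-0.7,0.3],-0.5,0.4]
    - [[128,-0.7,0.3],-0.5,0.4]
    - [[128,-0.7,0.3],-0.5,0.4]
  force: 40

```text
t: 2.7
ee_pos: [0.5574, 0.2472, 0.0049]
eef_rot: [-0.109, 0.698, 0.11, 0.699]
force: [-3.4, -0.7, 12.2]
width: 0.0494
```

```bash
python3 - <<'E'
from h import *
from station import manip
s=manip.sense(); print(s["t"],s["joints"].round(3),s["ee_pos"],s["width"],s["force"])
f=manip.grab_frame("side"); cv2.imwrite("pics/s2.png",cv2.resize(f["image"][180:310,200:350,::-1],None,fx=4,fy=4,interpolation=2))
E
```

```text
2.7 [-0.624  0.815  0.163  1.78  -0.223  0.563 -0.012] [0.55743995 0.24717108 0.00487708] 0.04937266584944837 [-3.43272513 -0.6943422  12.22707258]
```

View pics/s2.png

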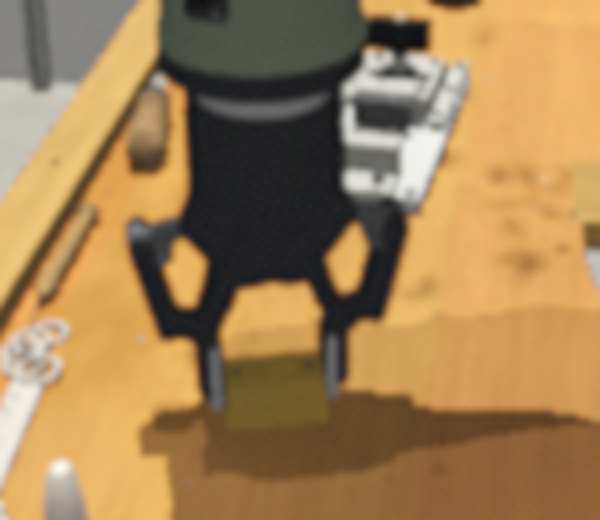

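Request:
move_arm:
  rows:
    - [[-20,0,0],0,0.4]
    - [[-60,0,0],0,0.4]
    - [[-90,0,0],0,0.4]
    - [[-90,0,0],0,0.4]
    - [[-90,0,0],0,0.4]

```text
t: 3.17
ee_pos: [0.5578, 0.2474, 0.0954]
eef_rot: [-0.109, 0.697, 0.11, 0.7]
force: [-0.7, -1.0, -2.9]
width: 0.0494
```

```bash
python3 - <<'E'
from h import *
from station import manip
s=manip.sense(); print(s["t"],s["joints"].round(3),s["ee_pos"],s["width"],s["force"])
print(goto(s,[.5428,-.0202,.095],-5.475))
E
```

```text
3.1667 [-0.654  0.677  0.206  1.759 -0.196  0.722 -0.034] [0.55778543 0.24735923 0.09541738] 0.049393598137502034 [-0.68886081 -0.98187445 -2.92337043]
(array([-2.000e-01, -2.501e+02, -9.610e+01]), np.float64(17.815601148424925), np.float64(23.290601148424926))
```

Request:
move_arm:
  rows:
    - [[0,-35,-13],4,0.4]
    - [[0,-72,-27],8,0.4]
    - [[0,-108,-41],12,0.4]
    - [[0,-144,-55],16,0.4]
    - [[0,-180,-69],20,0.4]
    - [[0,-216,-83],23.3,0.4]
    - [[0,-240,-92],23.3,0.4]
    - [[0,-250,-96],23.3,0.4]
    - [[0,-250,-96],23.3,0.4]
    - [[0,-250,-96],23.3,0.4]
    - [[0,-250,-96],23.3,0.4]

```text
t: 4.08
ee_pos: [0.5418, -0.0193, 0.0928]
eef_rot: [0.033, 0.707, -0.033, 0.706]
force: [-0.9, -0.2, -2.3]
width: 0.0494
```

```bash
python3 - <<'E'
from h import *
from station import manip
s=manip.sense(); print(s["t"],s["joints"].round(3),s["ee_pos"],s["width"],s["force"])
print(goto(s,[.5428,-.0202,.018],-5.475))
f=manip.grab_frame("side"); cv2.imwrite("pics/s3.png",cv2.resize(f["image"][130:260,230:360,::-1],None,fx=4.5,fy=4.5,interpolation=2))
f=manip.grab_frame("top"); cv2.imwrite("pics/t3.png",cv2.resize(f["image"][165:265,230:360,::-1],None,fx=5,fy=5,interpolation=2))
E
```

```text
4.0833 [-0.278  0.609  0.284  1.941 -0.276  0.63   0.088] [ 0.54184396 -0.01925066  0.09279855] 0.049385996228552394 [-0.93022971 -0.19278342 -2.34445669]
(array([74.8, -0.9,  1.1]), np.float64(-5.400578378243926), np.float64(0.07442162175607336))
```

View pics/s3.png

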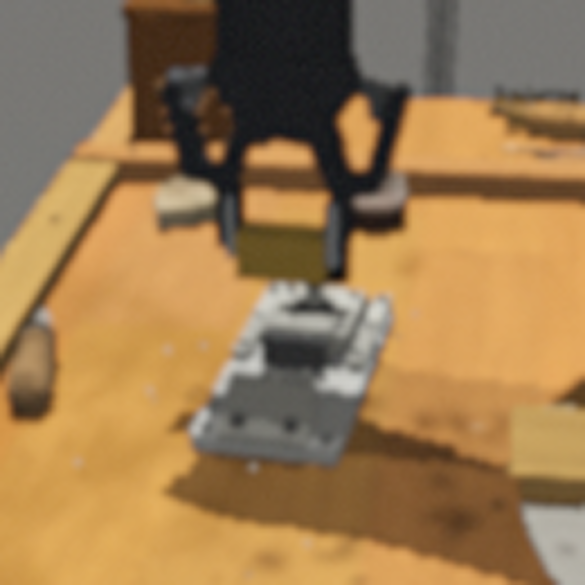

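View pics/t3.png

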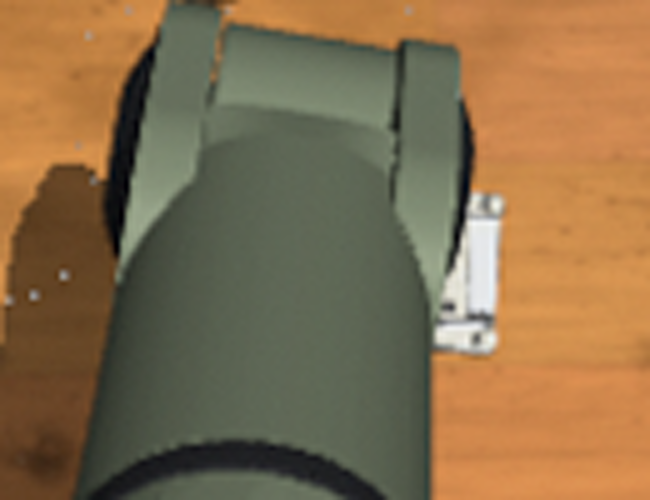

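```bash
python3 - <<'E'
from h import *
t=load("top0.npy");im=t["image"]
yaw=np.radians(-5.475);X=np.array([np.cos(yaw),np.sin(yaw)]);Y=np.array([-X[1],X[0]])
O=X*542.28+Y*5.65; print(O)
for r in range(205,227,3): print(r,im[r,252:306,2].tolist())
def b(u,v,z): p=onz(t,u,v,z)[:2]*1000-O; return (round(X@p,1),round(Y@p,1))
for n,a,c,z in(("fence R top",207,145,38),("fence R bot",191,280,38),("fence L top",167,145,38),("pad L top",332,170,36),("pad L bot",322,275,36)):
    print(n,b((a+.5)/7-.5+240,(c+.5)/7-.5+185,z/1000))
for u in(264,265,266,267,268,269,285,286,287,288): print(u,b(u,215,.038))
E
```

```text
[540.34515206 -46.1154805 ]
205 [72, 72, 68, 109, 146, 136, 177, 189, 182, 182, 210, 202, 182, 175, 168, 163, 173, 212, 222, 220, 220, 220, 220, 220, 219, 219, 220, 220, 220, 220, 220, 221, 221, 221, 221, 220, 222, 222, 224, 185, 170, 193, 183, 156, 104, 144, 161, 159, 167, 174, 176, 177, 180, 198]
208 [65, 65, 47, 186, 209, 128, 75, 76, 117, 191, 141, 61, 170, 194, 189, 192, 179, 174, 207, 219, 217, 217, 216, 217, 216, 217, 218, 217, 217, 217, 217, 217, 217, 218, 222, 210, 192, 189, 191, 216, 223, 215, 207, 204, 202, 140, 66, 169, 201, 181, 170, 179, 193, 197]
211 [55, 55, 25, 181, 202, 197, 178, 190, 199, 205, 139, 83, 176, 197, 194, 194, 160, 202, 221, 220, 219, 219, 220, 220, 219, 220, 219, 220, 220, 219, 220, 220, 222, 228, 160, 76, 74, 83, 88, 135, 148, 102, 167, 190, 192, 186, 106, 175, 202, 187, 163, 185, 195, 195]
214 [64, 61, 32, 174, 200, 194, 192, 192, 196, 201, 210, 158, 177, 196, 193, 203, 155, 198, 220, 218, 218, 218, 217, 217, 218, 217, 218, 218, 218, 218, 219, 219, 221, 226, 158, 66, 76, 85, 91, 212, 151, 124, 175, 193, 197, 157, 97, 180, 203, 198, 197, 195, 196, 200
[... 1011 characters left out ...]
 75, 81, 82, 48, 181, 209, 182, 151, 193, 212, 211, 173]
fence R top (np.float64(23.5), np.float64(54.5))
fence R bot (np.float64(-26.4), np.float64(56.6))
fence L top (np.float64(22.4), np.float64(69.1))
pad L top (np.float64(17.9), np.float64(7.9))
pad L bot (np.float64(-20.9), np.float64(8.8))
264 (np.float64(-2.5), np.float64(65.8))
265 (np.float64(-2.3), np.float64(63.2))
266 (np.float64(-2.1), np.float64(60.7))
267 (np.float64(-1.9), np.float64(58.1))
268 (np.float64(-1.7), np.float64(55.5))
269 (np.float64(-1.5), np.float64(53.0))
285 (np.float64(1.6), np.float64(12.0))
286 (np.float64(1.8), np.float64(9.5))
287 (np.float64(2.0), np.float64(6.9))
288 (np.float64(2.2), np.float64(4.3))
```

Request:
move_arm:
  rows:
    - [[20,0,1],0,0.4]
    - [[40,0.6,1],0,0.4]
    - [[60,0.6,1],0,0.4]
    - [[66,0.6,1],0,0.4]
    - [[68,0.6,1],0,0.4]
    - [[68,0.6,1],0,0.4]

```text
t: 4.68
ee_pos: [0.5431, -0.0198, 0.0254]
eef_rot: [0.034, 0.706, -0.034, 0.706]
force: [-0.5, -1.1, -3.7]
width: 0.0488
```

```bash
python3 - <<'E'
from h import *
from station import manip
s=manip.sense(); print(s["t"],s["joints"].round(3),s["ee_pos"],s["width"],s["force"])
print(goto(s,[.5430,-.0187,.0165],-5.475))
f=manip.grab_frame("side"); cv2.imwrite("pics/s4.png",cv2.resize(f["image"][150:240,245:345,::-1],None,fx=7,fy=6.5,interpolation=2))
E
```

```text
4.6833 [-0.236  0.722  0.227  1.958 -0.318  0.496  0.123] [ 0.54309719 -0.01976596  0.02540615] 0.048844864091063915 [-0.46607988 -1.09070314 -3.7194901 ]
(array([ 8.9,  1.1, -0.2]), np.float64(-5.455026074700463), np.float64(0.019973925299538564))
```

View pics/s4.png

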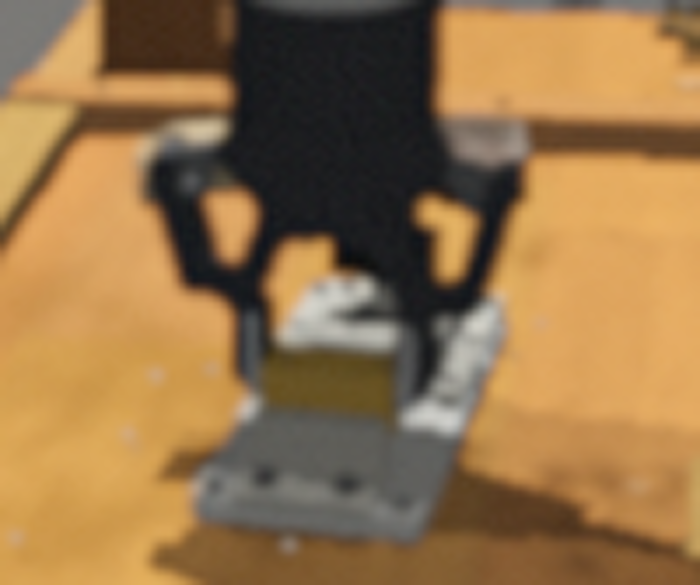

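Request:
move_arm:
  rows:
    - [[3,1,0],0,0.4]
    - [[6,1,0],0,0.4]
    - [[7.5,1,0],0,0.4]
    - [[7.5,1,0],0,0.4]

```text
t: 5.07
ee_pos: [0.5431, -0.0191, 0.0178]
eef_rot: [0.034, 0.706, -0.034, 0.706]
force: [-0.9, 0.6, -2.4]
width: 0.0489
```

Request:
move_arm:
  rows:
    - [[1,0,0],0,0.4]
    - [[1.5,0,0],0,0.4]
    - [[1.5,0,0],0,0.4]

```text
t: 5.32
ee_pos: [0.5433, -0.0192, 0.0172]
eef_rot: [0.034, 0.706, -0.034, 0.706]
force: [-5.9, 1.0, 17.1]
width: 0.0488
```

Request:
move_arm:
  rows:
    - [[-0.5,0,0],0,0.4]
    - [[-0.8,0,0],0,0.6]
    - [[-0.8,0,0],0,0.8]
    - [[-0.8,0,0],0,0.9]
    - [[-0.8,0,0],0,0.9]
    - [[-0.8,0,0],0,0.9]
    - [[-15,0,0],0,0.9]
    - [[-45,0,0],0,0.9]
    - [[-80,0,0],0,0.9]
    - [[-100,0,0],0,0.9]
    - [[-100,0,0],0,0.9]

```text
t: 6.23
ee_pos: [0.545, -0.0192, 0.1202]
eef_rot: [0.034, 0.704, -0.034, 0.708]
force: [1.1, 1.0, 0.5]
width: 0.0768
```

```bash
python3 - <<'E'
from h import *
from station import manip
s=manip.sense(); print(s["t"],s["joints"].round(3),s["ee_pos"],s["width"],s["force"])
f=manip.grab_frame("side"); np.save("side5.npy",f,allow_pickle=True);cv2.imwrite("pics/s5.png",cv2.resize(f["image"][160:240,250:340,::-1],None,fx=7,fy=7,interpolation=2))
yaw=np.radians(-5.475);X=np.array([np.cos(yaw),np.sin(yaw)]);Y=np.array([-X[1],X[0]])
K=np.array([.5403,-.0461])-Y*.055; print(K, goto(s,[*K,.12],84.525))
E
```

```text
6.2333 [-0.296  0.568  0.309  1.924 -0.262  0.683  0.075] [ 0.54503729 -0.01923997  0.12020184] 0.07675925929369226 [1.13215541 0.95558021 0.4536552 ]
[ 0.53505237 -0.10084909] (array([  0.1, -82.2,  -2.1]), np.float64(-5.505963022355117), np.float64(89.96903697764486))
```

View pics/s5.png

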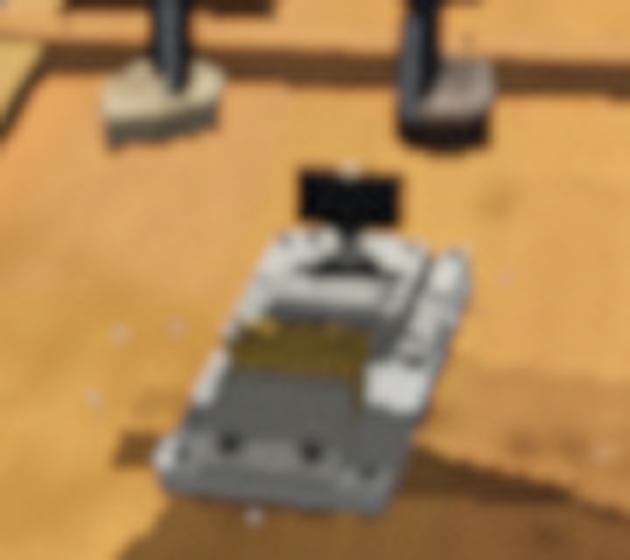

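Request:
move_arm:
  rows:
    - [[0,-20,0],-7,0.7]
    - [[0,-40,0],-14,0.7]
    - [[0,-60,-1],-21,0.7]
    - [[0,-75,-2],-28,0.7]
    - [[0,-82,-2],-35,0.7]
    - [[0,-82,-2],-42,0.7]
    - [[0,-82,-2],-49,0.7]
    - [[0,-82,-2],-56,0.7]
    - [[0,-82,-2],-63,0.7]
    - [[0,-82,-2],-70,0.7]
    - [[0,-82,-2],-77,0.7]
    - [[0,-82,-2],-84,0.7]
    - [[0,-82,-2],-90,0.7]
    - [[0,-82,-2],-90,0.7]
    - [[0,-82,-2],-90,0.7]

```text
t: 7.53
ee_pos: [0.5329, -0.1006, 0.1156]
eef_rot: [-0.474, 0.524, 0.475, 0.524]
force: [0.5, -0.5, 0.9]
width: 0.0597
```

```bash
python3 - <<'E'
from h import *
from station import manip
s=manip.sense(); print(s["t"],s["joints"].round(3),s["ee_pos"],s["width"],s["force"],s["moment"])
f=manip.grab_frame("side"); np.save("side6.npy",f,allow_pickle=True);cv2.imwrite("pics/s6.png",cv2.resize(f["image"][130:240,240:360,::-1],None,fx=5,fy=5,interpolation=2))
f=manip.grab_frame("top"); np.save("top6.npy",f,allow_pickle=True);cv2.imwrite("pics/t6.png",cv2.resize(f["image"][185:250,240:345,::-1],None,fx=7,fy=7,interpolation=2))
print(goto(s,[.5350,-.1009,.040],84.525))
E
```

```text
7.5333 [ 0.173  0.551 -0.129  1.912  0.106  0.686  1.452] [ 0.53288807 -0.10061026  0.11557297] 0.05972114041411691 [ 0.51630141 -0.54783884  0.92920915] [ 0.01234913 -0.06489389 -0.01342825]
(array([75.6, -2.2, -0.1]), np.float64(84.29822433332254), np.float64(-0.22677566667746873))
```

View pics/s6.png

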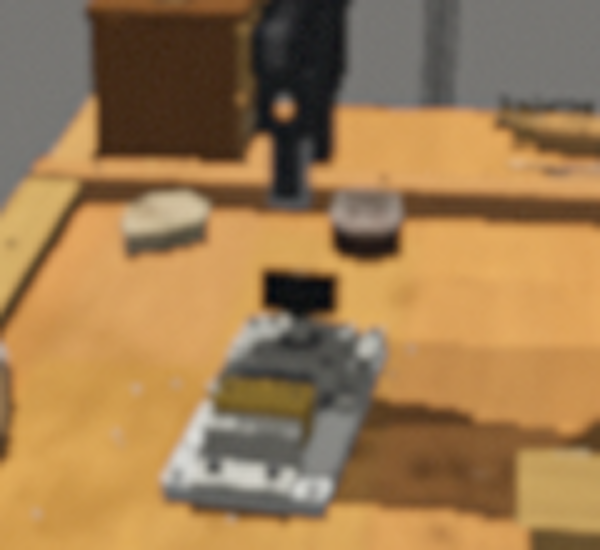

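View pics/t6.png

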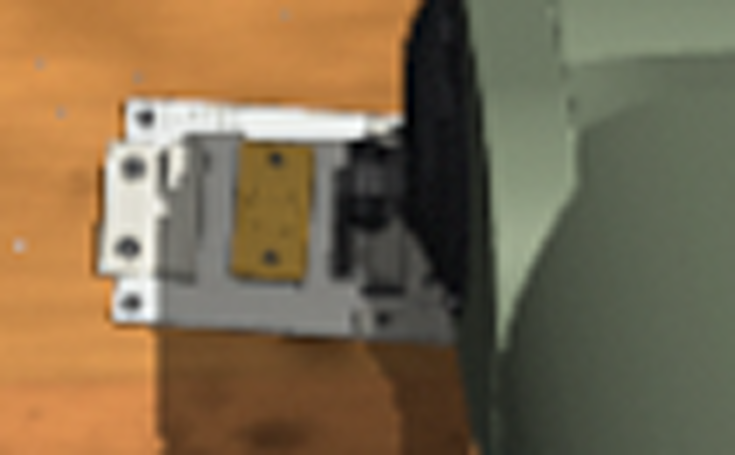

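Request:
move_arm:
  rows:
    - [[25,-2.2,0],0,0.7]
    - [[50,-2.2,0],0,0.7]
    - [[70,-2.2,0],0,0.7]
    - [[75,-2.2,0],0,0.7]
    - [[75,-2.2,0],0,0.5]
    - [[75,-2.2,0],0,0.3]
    - [[75,-2.2,0],0,0.1]
    - [[75,-2.2,0],0,0]
    - [[75,-2.2,0],0,0]
    - [[75,-2.2,0],0,0]
    - [[75,-2.2,0],0,0]
    - [[75,-2.2,0],0,0]
  force: 70

```text
t: 8.63
ee_pos: [0.5363, -0.1001, 0.0427]
eef_rot: [-0.476, 0.523, 0.475, 0.524]
force: [-1.2, 4.6, 9.3]
width: 0.0127
```

```bash
python3 - <<'E'
from h import *
from station import manip
s=manip.sense(); print(s["t"],s["joints"].round(3),s["ee_pos"],s["width"],s["force"],s["moment"])
f=manip.grab_frame("side"); cv2.imwrite("pics/s7.png",cv2.resize(f["image"][130:240,240:360,::-1],None,fx=5,fy=5,interpolation=2))
print(goto(s,[.5350,-.1009,.040],84.525))
E
```

```text
8.6333 [ 0.156  0.673 -0.111  1.938  0.134  0.536  1.43 ] [ 0.53630413 -0.10010469  0.04271229] 0.012662205326731818 [-1.17580557  4.64340581  9.33408072] [0.99325961 0.31986592 0.19886872]
(array([ 2.7,  1.2, -0.9]), np.float64(84.54108838501085), np.float64(0.016088385010846196))
```

View pics/s7.png

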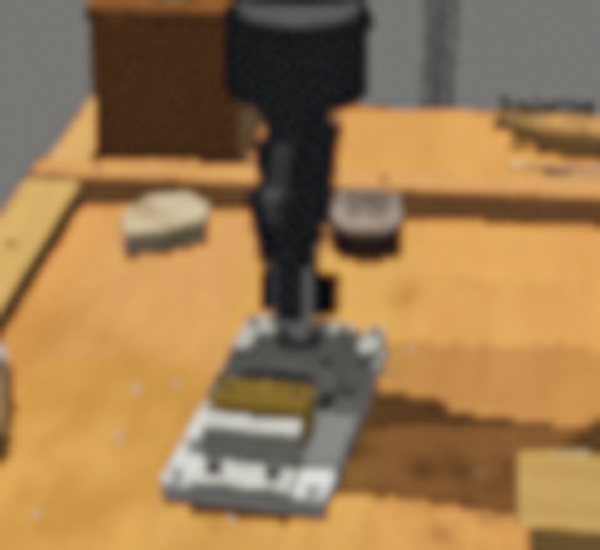

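```bash
python3 - <<'E'
from h import *
t=load("top0.npy"); s=load("side0.npy")
# black bar mask both views
for n,f,(x,y,w,h) in(("side",s,(285,178,30,20)),("top",t,(302,205,20,26))):
    g=f["image"].max(2)[y:y+h,x:x+w]; 
    for r in g[::2]: print(' '.join('%3d'%a for a in r))
for p in([.5350,-.1009,.059],[.5363,-.1001,.059],[.535,-.1009,.071],[.535,-.1009,.047]): print(p,proj(s,p),proj(t,p))
X=np.array([np.cos(np.radians(-5.475)),np.sin(np.radians(-5.475))])
for k in(-.022,.022):
  q=np.array([.535,-.1009])+X*k
  for z in(.047,.071): print(k,z,proj(s,[*q,z]),proj(t,[*q,z]))
E
```

```text
214 214 213 213 213 212 211 211 211 211 211 211 211 211 211 211 210 209 210 208 191 139  65  31  31  35  39  42  44  41
213 213 213 212 211 212 211 210 209 210 211 211 211 211 211 210 209 209 211 212 205 183 140  91  65  58  46  43  42  43
212 212 212 212 212 211 210 205 202 202 204 205 205 209 211 210 209 208 210 213 216 214 208 200 194 183 162 149 150 150
212 211 212 212 212 209 195 156 111  97 104 108 118 142 162 167 158 149 153 164 167 173 190 208 217 217 214 213 214 213
212 211 211 210 211 210 191 132  47  23  22  23  24  33  44  44  37  33  33  34  35  71 136 189 212 217 216 216 215 215
211 211 210 210 211 210 192 132  47  17  17  17  17  18  21  18  19  17  15  17  20  72 142 193 214 217 216 216 216 216
210 210 211 211 213 211 192 132  52  30  22  19  16  12  16  14  16  14  12  18  17  67 142 193 214 218 216 216 215 216
211 212 212 210 205 200 196 184 159 137 124 116  92  53  25  27  53  79  90  93 105 129 173 205 217 218 217 217 217 218
213 212 212 206 190 166 172 190 184 163 165 180 168 118  75  84 124 166 187 192 195 196 193 191 199 207 212 216 217 213
213 212 210 208 203 
[... 1034 characters left out ...]
7 218 222 177 152 153 203
199 195 192 217 229 189 155 131 113 105 118 119  99 115 121 118 113 143 157 162
[0.535, -0.1009, 0.059] [299.7734312  187.54441318] [311.80940046 217.0528878 ]
[0.5363, -0.1001, 0.059] [299.26570492 187.63571155] [311.47860169 216.5459332 ]
[0.535, -0.1009, 0.071] [299.80139198 183.48331794] [312.28995955 216.72394278]
[0.535, -0.1009, 0.047] [299.74574051 191.56627931] [311.33780261 217.3756988 ]
-0.022 0.047 [307.63107071 192.28009309] [310.75867349 225.97291625]
-0.022 0.071 [307.7642978  184.16373756] [311.70122801 225.48379591]
0.022 0.047 [291.9376882  190.85946106] [311.91524333 208.80354563]
0.022 0.071 [291.91728173 182.8096313 ] [312.87694214 207.99011263]
```

```bash
python3 - <<'E'
from h import *
from station import manip
f=manip.grab_frame("side"); np.save("side8.npy",f,allow_pickle=True)
im=f["image"]; cv2.imwrite("pics/s8.png",cv2.resize(im[155:215,275:325,::-1],None,fx=10,fy=10,interpolation=0))
print(f["world_from_camera"][:3,3])
E
```

```text
[0.4221914  0.8852332  0.48444608]
```

View pics/s8.png

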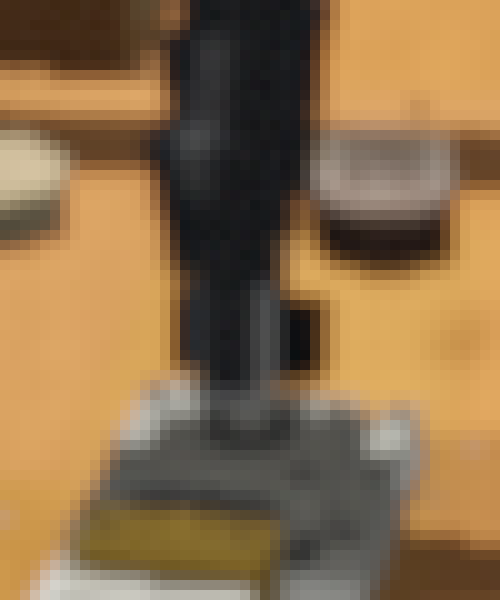

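Request:
move_arm:
  rows:
    - [[0,0,0],0,0.15]
    - [[0,0,0],0,0.3]
    - [[1,1.5,0],0,0.3]
    - [[1,1.5,0],0,0.3]
    - [[1,1.5,0],0,0]
    - [[1,1.5,0],0,0]
    - [[1,1.5,0],0,0]
    - [[1,1.5,0],0,0]
    - [[1,1.5,0],0,0]
  force: 80

```text
t: 9.48
ee_pos: [0.5341, -0.0999, 0.0407]
eef_rot: [-0.476, 0.523, 0.476, 0.523]
force: [-2.5, 5.5, 9.5]
width: 0.0128
```

```bash
python3 - <<'E'
from h import *
from station import manip
s=manip.sense(); print(s["t"],s["joints"].round(3),s["ee_pos"],s["width"],s["force"],s["moment"])
R=tool(s);print(R.round(3), R.T@s["moment"], R.T@s["force"])
E
```

```text
9.4833 [ 0.156  0.675 -0.11   1.942  0.135  0.531  1.429] [ 0.53408657 -0.09988492  0.04067632] 0.012801625149132143 [-2.4806705   5.51358223  9.47143249] [1.08337006 0.53508369 0.17342965]
[[ 0.    -0.995  0.095]
 [ 0.001  0.095  0.995]
 [-1.    -0.     0.001]] [-0.17297914 -1.02769635  0.63561115] [-9.46837117  2.99228878  5.2590402 ]
```

Request:
move_arm:
  rows:
    - [[0,0,1.2],2,0]
    - [[0,0,2.0],6,0]
    - [[0,0,2.7],10,0]
    - [[0,0,3.4],14,0]
    - [[0,0,4.1],18,0]
    - [[0,0,4.8],22,0]
    - [[0,0,5.5],26,0]
    - [[0,0,6.2],30,0]
    - [[0,0,6.9],34,0]
    - [[0,0,7.6],38,0]
    - [[0,0,8.0],40,0]
    - [[0,0,8.0],40,0]

```text
t: 10.48
ee_pos: [0.5347, -0.0927, 0.0407]
eef_rot: [-0.267, 0.655, 0.267, 0.655]
force: [-4.0, 1.0, 8.6]
width: 0.0128
```

```bash
cat >> h.py <<'E'
def st(tag=""):
    from station import manip
    s=manip.sense(); R=tool(s); a=np.degrees(np.arctan2(R[1,2],R[0,2])); th=(84.525-a+180)%360-180
    X=np.array([np.cos(np.radians(-5.475)),np.sin(np.radians(-5.475))]);Y=np.array([-X[1],X[0]])
    p=s["ee_pos"][:2]*1000-np.array([540.3,-46.1])
    F=s["force"];print(tag,"t",round(s["t"],2),"theta",round(th,2),"x,y base",round(X@p,2),round(Y@p,2),"z",round(s["ee_pos"][2]*1000,1),"Mtool",(R.T@s["moment"]).round(3),"Fbase",round(X@F[:2],1),round(Y@F[:2],1),round(F[2],1),"w",round(s["width"]*1000,2),"j7",round(s["joints"][6],2))
E
python3 -c "
from h import *;st()
from station import manip
f=manip.grab_frame('side'); cv2.imwrite('pics/s9.png',cv2.resize(f['image'][150:220,265:335,::-1],None,fx=8,fy=8,interpolation=2))"
```

```text
t 10.48 theta 40.16 x,y base -1.09 -46.9 z 40.7 Mtool [0.068 0.42  0.496] Fbase -4.1 0.6 8.6 w 12.82 j7 0.92
```

View pics/s9.png

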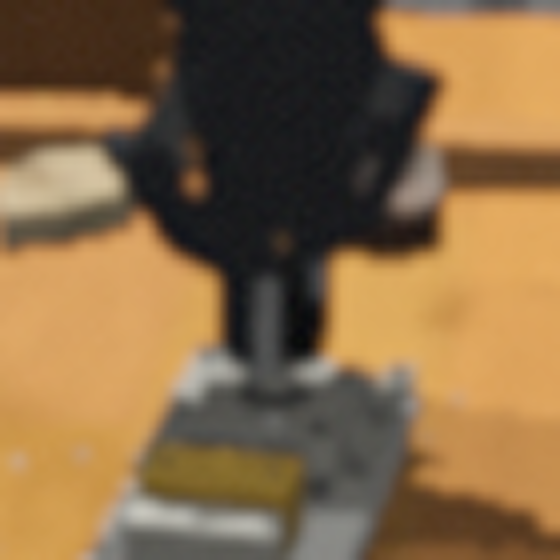

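Request:
move_arm:
  rows:
    - [[0,0.56,0.67],5,0]
    - [[0,1.12,1.34],10,0]
    - [[0,1.68,2.01],15,0]
    - [[0,2.24,2.67],20,0]
    - [[0,2.8,3.34],25,0]
    - [[0,3.37,4.01],30,0]
    - [[0,3.93,4.68],35,0]
    - [[0,4.49,5.35],40,0]

```text
t: 11.2
ee_pos: [0.5355, -0.0857, 0.0407]
eef_rot: [-0.026, 0.707, 0.026, 0.707]
force: [-2.9, 0.6, 8.4]
width: 0.0131
```

```bash
python3 -c "
from h import *;st()"
```

```text
t 11.2 theta 80.25 x,y base -1.03 -39.89 z 40.7 Mtool [-0.324  0.637  0.127] Fbase -3.0 0.3 8.4 w 13.05 j7 0.43
```

Request:
move_arm:
  rows:
    - [[0,0.86,0.15],5,0]
    - [[0,1.72,0.3],10,0]

```text
t: 11.37
ee_pos: [0.5356, -0.084, 0.0407]
eef_rot: [0.035, 0.706, -0.035, 0.706]
force: [-2.5, 1.1, 7.6]
width: 0.0133
```

```bash
python3 -c "
from h import *;st()"
```

```text
t 11.37 theta 90.25 x,y base -1.03 -38.14 z 40.7 Mtool [-0.298  0.663 -0.047] Fbase -2.6 0.9 7.6 w 13.28 j7 0.3
```

Request:
move_arm:
  rows:
    - [[0,0.87,0],5,0]
    - [[0,1.75,0],10,0]

```text
t: 11.53
ee_pos: [0.5358, -0.0822, 0.0407]
eef_rot: [0.097, 0.7, -0.097, 0.701]
force: [-2.5, -0.5, 7.7]
width: 0.0129
```

```bash
python3 -c "
from h import *;st()"
```

```text
t 11.53 theta 100.24 x,y base -1.02 -36.38 z 40.7 Mtool [-0.296  0.613 -0.115] Fbase -2.5 -0.7 7.7 w 12.86 j7 0.18
```

Request:
move_arm:
  rows:
    - [[0,0.86,-0.15],5,0]
    - [[0,1.72,-0.3],10,0]

```text
t: 11.7
ee_pos: [0.536, -0.0805, 0.0407]
eef_rot: [0.157, 0.689, -0.157, 0.689]
force: [-3.1, -0.6, 9.0]
width: 0.0128
```

```bash
python3 -c "
from h import *;st()
from station import manip
f=manip.grab_frame('side'); cv2.imwrite('pics/s10.png',cv2.resize(f['image'][160:230,260:330,::-1],None,fx=8,fy=8,interpolation=2))
f=manip.grab_frame('top'); cv2.imwrite('pics/t10.png',cv2.resize(f['image'][185:250,240:345,::-1],None,fx=7,fy=7,interpolation=2))"
```

```text
t 11.7 theta 110.25 x,y base -0.99 -34.64 z 40.7 Mtool [-0.306  0.563 -0.297] Fbase -3.0 -0.9 9.0 w 12.8 j7 0.05
```

View pics/s10.png

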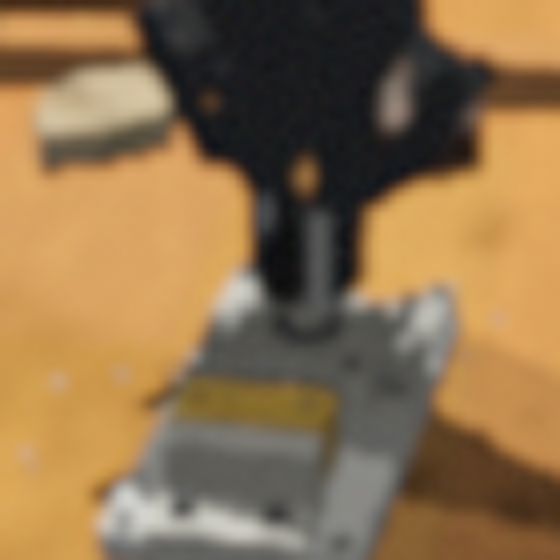

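View pics/t10.png

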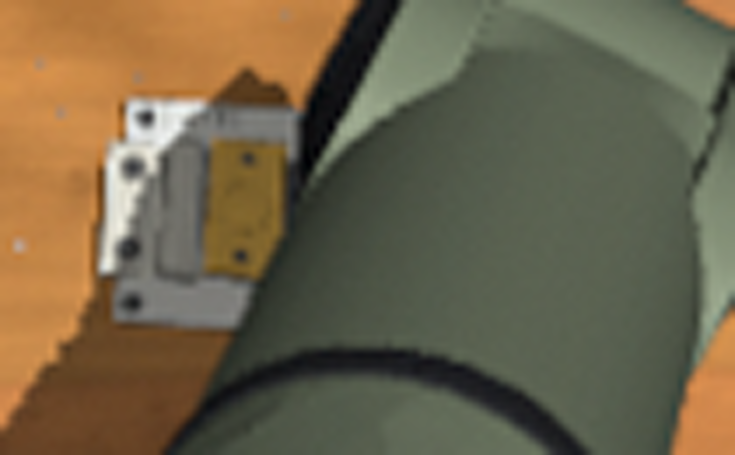

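Request:
move_arm:
  rows:
    - [[0,0.41,-0.15],2.5,0]
    - [[0,0.82,-0.3],5,0]

```text
t: 11.97
ee_pos: [0.5361, -0.0797, 0.0407]
eef_rot: [0.187, 0.682, -0.186, 0.682]
force: [-2.2, 0.3, 9.0]
width: 0.0132
```

```bash
python3 -c "
from h import *;st()"
```

```text
t 11.97 theta 115.11 x,y base -0.95 -33.81 z 40.7 Mtool [-0.327  0.475 -0.248] Fbase -2.2 0.1 9.0 w 13.19 j7 -0.01
```

Request:
move_arm:
  rows:
    - [[0,0.39,-0.19],2.5,0]
    - [[0,0.79,-0.37],5,0]

```text
t: 12.13
ee_pos: [0.5362, -0.0788, 0.0407]
eef_rot: [0.216, 0.673, -0.216, 0.673]
force: [-1.9, -1.1, 7.8]
width: 0.0128
```

```bash
python3 -c "
from h import *;st()"
```

```text
t 12.13 theta 120.13 x,y base -0.97 -32.92 z 40.7 Mtool [-0.288  0.47  -0.293] Fbase -1.8 -1.2 7.8 w 12.83 j7 -0.07
```

Request:
move_arm:
  rows:
    - [[0,0.38,-0.22],2.5,0]
    - [[0,0.76,-0.44],5,0]

```text
t: 12.3
ee_pos: [0.5363, -0.0779, 0.0407]
eef_rot: [0.245, 0.663, -0.245, 0.663]
force: [-2.7, -0.2, 8.6]
width: 0.0128
```

```bash
python3 -c "
from h import *;st()"
```

```text
t 12.3 theta 125.13 x,y base -0.95 -32.08 z 40.7 Mtool [-0.322  0.352 -0.384] Fbase -2.6 -0.4 8.6 w 12.81 j7 -0.14
```

Request:
move_arm:
  rows:
    - [[0,0.36,-0.25],2.5,0]
    - [[0,0.72,-0.5],5,0]

```text
t: 12.47
ee_pos: [0.5364, -0.0771, 0.0407]
eef_rot: [0.274, 0.652, -0.274, 0.652]
force: [-2.6, -0.7, 8.0]
width: 0.0128
```

```bash
python3 -c "
from h import *;st()"
```

```text
t 12.47 theta 130.13 x,y base -0.93 -31.23 z 40.7 Mtool [-0.421  0.413 -0.365] Fbase -2.5 -0.9 8.0 w 12.81 j7 -0.2
```

Request:
move_arm:
  rows:
    - [[0,0.34,-0.28],2.5,0]
    - [[0,0.67,-0.56],5,0]

```text
t: 12.63
ee_pos: [0.5365, -0.0762, 0.0407]
eef_rot: [0.302, 0.639, -0.302, 0.639]
force: [-2.3, 0.3, 8.6]
width: 0.0126
```

```bash
python3 -c "
from h import *;st()
from station import manip
f=manip.grab_frame('side'); cv2.imwrite('pics/s11.png',cv2.resize(f['image'][160:230,260:330,::-1],None,fx=8,fy=8,interpolation=2))
f=manip.grab_frame('top'); cv2.imwrite('pics/t11.png',cv2.resize(f['image'][185:250,240:345,::-1],None,fx=7,fy=7,interpolation=2))
st()"
```

```text
t 12.63 theta 135.12 x,y base -0.94 -30.33 z 40.7 Mtool [-0.338  0.294 -0.444] Fbase -2.3 0.1 8.6 w 12.57 j7 -0.27
 t 12.73 theta 135.12 x,y base -0.92 -30.32 z 40.7 Mtool [-0.004  0.381 -0.371] Fbase -2.2 0.1 10.2 w 12.83 j7 -0.27
```

View pics/t11.png

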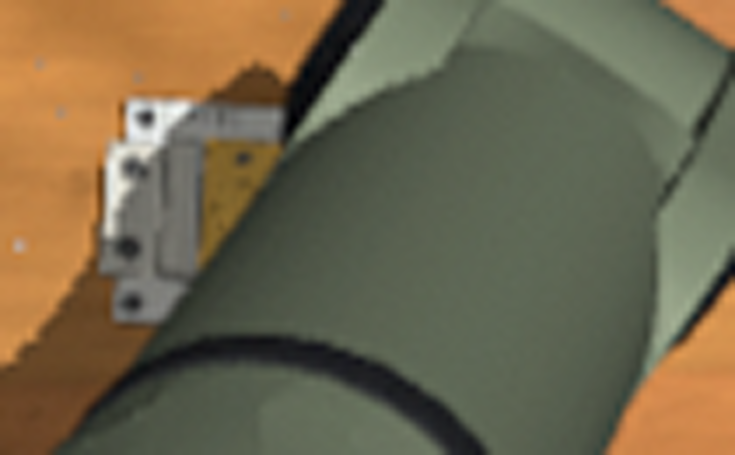

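View pics/s11.png

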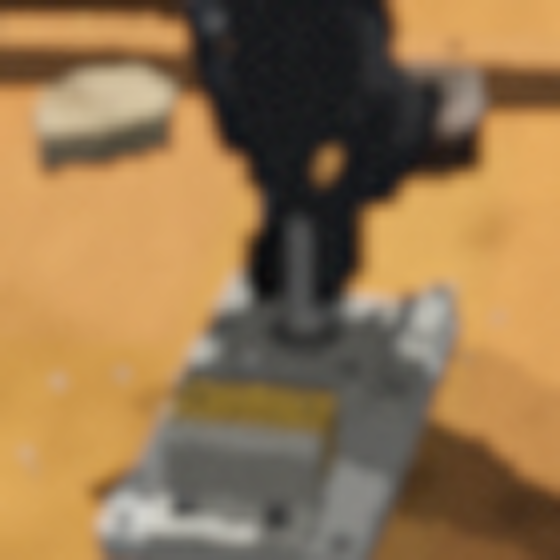

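```bash
python3 - <<'E'
import cv2,numpy as np
a=cv2.imread("pics/t10.png").astype(np.float32);b=cv2.imread("pics/t11.png").astype(np.float32)
def tm(tpl,img,x0,y0,r=25):
    h,w=tpl.shape[:2]; S=img[y0-r:y0+h+r,x0-r:x0+w+r]
    R=cv2.matchTemplate(S,tpl,cv2.TM_CCOEFF_NORMED);_,m,_,l=cv2.minMaxLoc(R);return l[0]-r,l[1]-r,round(m,3)
for(x0,y0,x1,y1) in((230,143,262,175),(225,145,265,190),(212,150,262,185),(205,143,262,180)):
    print(tm(a[y0:y1,x0:x1],b,x0,y0))
print("fixed",tm(a[285:320,118:150],b,118,285))
E
```

```text
(-5, 0, 0.966)
(-5, -1, 0.88)
(-5, -1, 0.926)
(-5, -1, 0.878)
fixed (0, 0, 0.999)
```

Request:
move_arm:
  rows:
    - [[0,0.18,-0.18],1.5,0]
    - [[0,0.34,-0.34],2.8,0]

```text
t: 12.9
ee_pos: [0.5365, -0.0758, 0.0407]
eef_rot: [0.317, 0.632, -0.317, 0.632]
force: [-2.4, 0.0, 7.9]
width: 0.013
```

```bash
python3 -c "
from h import *;st()"
```

```text
t 12.9 theta 137.87 x,y base -0.95 -29.88 z 40.7 Mtool [-0.374  0.271 -0.431] Fbase -2.4 -0.2 7.9 w 12.96 j7 -0.3
```

Request:
move_arm:
  rows:
    - [[0,0,0],2.8,0.15]
    - [[0,0,0],2.8,0.4]
    - [[0,0,0],2.8,0.4]
    - [[0,0,0],2.8,0.4]
    - [[-20,0,0],2.8,0.4]
    - [[-50,0,0],2.8,0.4]
    - [[-85,0,0],2.8,0.4]
    - [[-110,0,0],2.8,0.4]
    - [[-110,0,0],2.8,0.4]

```text
t: 13.65
ee_pos: [0.5382, -0.0763, 0.1545]
eef_rot: [0.333, 0.622, -0.331, 0.626]
force: [1.6, -0.1, -0.1]
width: 0.0344
```

```bash
python3 -c "
from h import *;st()
from station import manip
print(tool(manip.sense()).round(2), goto(manip.sense(),[.50,-.33,.16]))"
```

```text
t 13.65 theta 140.58 x,y base 0.79 -30.27 z 154.5 Mtool [-0.033 -0.081  0.021] Fbase 1.6 0.1 -0.1 w 34.44 j7 -0.45
[[ 0.01  0.83  0.56]
 [-0.    0.56 -0.83]
 [-1.    0.    0.  ]] (array([  -5.7, -173.3,  189.2]), np.float64(-56.058796037574375), None)
```

Request:
move_arm:
  rows:
    - [[0,-26,28],0,0.4]
    - [[0,-52,56],0,0.4]
    - [[0,-78,84],0,0.4]
    - [[0,-104,112],0,0.4]
    - [[0,-130,140],0,0.4]
    - [[0,-156,168],0,0.4]
    - [[0,-173,189],0,0.4]
    - [[0,-173,189],0,0.4]
    - [[0,-173,189],0,0.4]

```text
t: 14.4
ee_pos: [0.4973, -0.3307, 0.1499]
eef_rot: [0.333, 0.624, -0.333, 0.624]
force: [0.8, 0.4, -1.1]
width: 0.0342
```

```bash
python3 -c "
from h import *;st()
from station import manip
f=manip.grab_frame('side'); np.save('side12.npy',f,allow_pickle=True);cv2.imwrite('pics/s12.png',cv2.resize(f['image'][160:240,260:340,::-1],None,fx=7,fy=7,interpolation=2))
f=manip.grab_frame('top'); np.save('top12.npy',f,allow_pickle=True);cv2.imwrite('pics/t12.png',cv2.resize(f['image'][185:250,240:345,::-1],None,fx=7,fy=7,interpolation=2))"
```

```text
t 14.4 theta 140.74 x,y base -15.64 -287.43 z 149.9 Mtool [-0.018 -0.026 -0.021] Fbase 0.8 0.4 -1.1 w 34.25 j7 -0.04
```

View pics/t12.png

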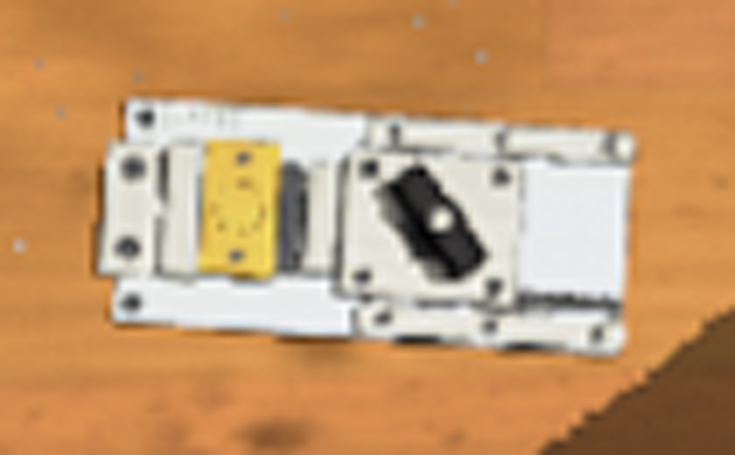

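View pics/s12.png

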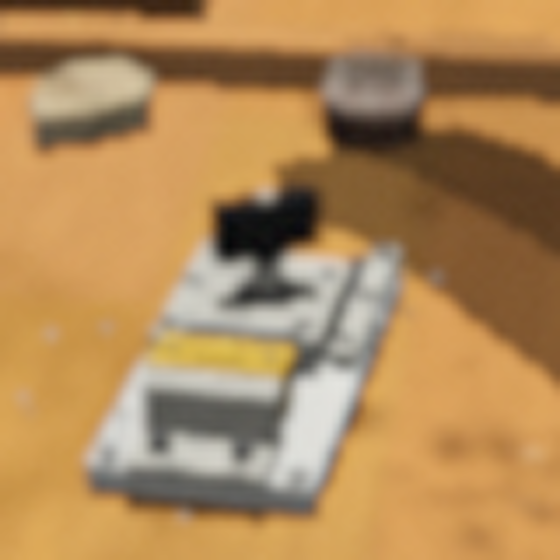

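```bash
python3 - <<'E'
from h import *
a=load("top0.npy")["image"];b=load("top12.npy")["image"]
for r in(212,214,216,218,220):
    print(r,"0:",a[r,282:302].max(1-1+1).tolist()); print(r,"1:",b[r,266:300].max(1).tolist())
    print("  blue",b[r,262:290,2].tolist())
up=lambda i:cv2.resize(i[185:250,240:345].astype(np.float32),None,fx=20,fy=20,interpolation=cv2.INTER_CUBIC)
A,B=up(a),up(b)
def tm(u0,v0,u1,v1,dx):
    x0,y0,x1,y1=[int(k*20) for k in(u0-240,v0-185,u1-240,v1-185)]
    T=A[y0:y1,x0:x1];best=cv2.matchTemplate(B[y0-30:y1+60-30+30,x0-300:x1+0],T,cv2.TM_CCOEFF_NORMED);_,m,_,l=cv2.minMaxLoc(best)
    return (l[0]-300)/20,(l[1]-30)/20,round(m,3)
t=load("top0.npy")
def mm(u,v,du,dv,z): 
    d=(onz(t,u+du,v+dv,z)-onz(t,u,v,z))[:2]*1000; return np.hypot(*d).round(2)
for n,w,z in(("screw",(317,208,324,214),.029),("screws2",(316,222,323,229),.029),("rearscrews",(316,207,324,229),.029),("saddle left edge",(297,207,306,229),.029),("jaw",(292,207,299,226),.038),("cap",(309.5,213.5,316,219.5),.071),("screwL",(299,207,306,213),.029),("screwL2",(298,222,305,228),.029)):
    r=tm(*w,0); print(n,r,mm(w[0],w[1],r[0],r[1],z))
E
```

```text
212 0: [221, 222, 223, 228, 163, 74, 74, 86, 79, 160, 185, 129, 177, 206, 211, 192, 109, 188, 219, 216]
212 1: [225, 228, 159, 216, 235, 226, 229, 234, 234, 234, 226, 231, 239, 173, 100, 97, 91, 88, 192, 222, 224, 231, 147, 186, 228, 230, 234, 162, 109, 72, 21, 21, 45, 52]
  blue [159, 102, 187, 214, 212, 217, 152, 95, 89, 88, 93, 92, 88, 88, 85, 90, 94, 61, 84, 97, 90, 82, 176, 205, 210, 219, 137, 173]
214 0: [222, 222, 223, 228, 161, 69, 76, 86, 94, 213, 152, 135, 191, 208, 213, 169, 106, 191, 218, 214]
214 1: [225, 232, 146, 212, 211, 225, 233, 233, 232, 233, 234, 214, 233, 154, 80, 96, 86, 71, 197, 226, 226, 228, 132, 189, 230, 230, 230, 236, 168, 115, 83, 33, 17, 40]
  blue [228, 175, 194, 214, 212, 227, 140, 82, 76, 84, 91, 92, 91, 92, 94, 79, 92, 58, 80, 96, 85, 68, 181, 211, 213, 213, 122, 173]
216 0: [221, 222, 223, 230, 163, 67, 75, 85, 100, 113, 84, 160, 202, 212, 214, 153, 109, 197, 221, 218]
216 1: [226, 231, 154, 213, 237, 215, 225, 233, 233, 234, 221, 212, 236, 154, 83, 97, 85, 71, 202, 230, 228, 222, 122, 203, 233, 230, 230, 233, 202, 136, 98, 64, 30, 11]
  blue [150,
[... 527 characters left out ...]
 194]
220 0: [222, 223, 224, 230, 159, 70, 76, 86, 137, 151, 82, 175, 212, 210, 211, 123, 152, 206, 215, 212]
220 1: [224, 224, 199, 225, 234, 234, 230, 209, 210, 230, 233, 234, 240, 161, 95, 95, 119, 138, 211, 229, 229, 178, 95, 212, 234, 231, 229, 228, 229, 229, 232, 215, 122, 39]
  blue [136, 189, 219, 214, 211, 218, 134, 80, 90, 89, 92, 95, 91, 92, 91, 92, 93, 93, 95, 95, 115, 129, 195, 216, 214, 164, 88, 201]
screw (-9.35, -0.75, 0.904) 24.31
screws2 (-4.6, 1.15, 0.648) 12.29
rearscrews (-8.85, -0.55, 0.423) 22.99
saddle left edge (-9.65, -0.7, 0.597) 25.06
jaw (-9.35, -1.25, 0.766) 24.25
cap (-9.95, -0.5, 0.883) 24.96
screwL (-9.8, -1.0, 0.687) 25.51
screwL2 (-9.55, -0.55, 0.908) 24.72
```

```bash
python3 - <<'E'
from h import *
def orig(n): 
    i=cv2.imread(f"pics/{n}.png")[3::7,3::7].astype(float); return i
ims={n:orig(n) for n in("t6","t10","t11","t12")}
chk=load("top12.npy")["image"][185:250,240:345,::-1]; print(abs(ims["t12"]-chk).max())
for n,i in ims.items():
    print(n)
    for v in(206,208,210,212,214):
        r=i[v-185]; sat=1-r[:,0]/r[:,2]   # 0 grey, ~.6 brass
        seg=sat[262-240:288-240]; print(v,' '.join('%.2f'%k for k in seg))
E
```

```text
0.0
t6
206 0.05 0.06 0.08 0.05 0.06 0.07 0.07 0.03 0.02 0.03 0.02 0.05 0.50 0.69 0.67 0.68 0.68 0.63 0.67 0.69 0.69 0.72 0.49 0.10 0.04 0.04
208 0.08 0.07 0.07 0.06 0.07 0.06 0.07 0.05 0.03 0.03 0.02 0.02 0.49 0.66 0.65 0.66 0.59 0.42 0.54 0.64 0.65 0.67 0.58 0.08 0.02 0.03
210 0.07 0.06 0.05 0.05 0.07 0.07 0.08 0.04 0.04 0.04 0.02 0.10 0.56 0.66 0.65 0.64 0.63 0.64 0.65 0.63 0.65 0.66 0.54 0.06 0.03 0.04
212 0.06 0.07 0.07 0.08 0.08 0.06 0.07 0.03 0.03 0.03 0.02 0.12 0.66 0.64 0.66 0.66 0.65 0.65 0.65 0.66 0.65 0.67 0.46 0.03 0.02 0.02
214 0.03 0.06 0.08 0.06 0.07 0.08 0.07 0.03 0.03 0.04 0.02 0.20 0.64 0.67 0.66 0.64 0.65 0.65 0.65 0.63 0.65 0.66 0.32 0.02 0.02 0.02
t10
206 0.05 0.06 0.07 0.07 0.07 0.07 0.05 0.02 0.51 0.68 0.67 0.67 0.63 0.61 0.66 0.68 0.67 0.68 0.59 0.12 0.03 -0.10 -0.27 -0.12 0.09 0.09
208 0.07 0.08 0.06 0.07 0.07 0.06 0.05 0.08 0.59 0.65 0.65 0.66 0.58 0.48 0.57 0.63 0.65 0.65 0.67 0.08 0.00 -0.83 -0.30 0.09 0.08 0.10
210 0.06 0.06 0.07 0.07 0.08 0.07 0.04 0.15 0.55 0.65 0.65 0.65 0.66 0.65 0.63 0.65 0.66 0.65 0.63 0.00 -0.03 0.05 0.09 0.08 0.11 0.10
212 0.06 0.
[... 918 characters left out ...]
 0.10 0.08 0.09
t12
206 0.06 0.06 0.08 0.05 0.05 0.04 0.03 0.36 0.67 0.64 0.65 0.63 0.59 0.58 0.63 0.63 0.63 0.65 0.06 -0.02 -0.00 -0.00 -0.00 -0.00 -0.01 -0.01
208 0.07 0.08 0.07 0.06 0.06 0.05 0.03 0.41 0.64 0.62 0.63 0.59 0.47 0.56 0.60 0.61 0.62 0.64 0.27 -0.03 0.01 0.02 0.02 0.04 0.05 0.01
210 0.07 0.07 0.05 0.05 0.06 0.05 0.04 0.55 0.63 0.62 0.63 0.62 0.64 0.63 0.61 0.61 0.61 0.64 0.31 -0.06 0.01 0.06 0.08 0.08 0.07 0.05
212 0.06 0.06 0.08 0.06 0.06 0.05 0.04 0.56 0.62 0.61 0.59 0.61 0.62 0.62 0.62 0.61 0.61 0.65 0.16 -0.03 0.01 0.07 0.08 0.08 0.06 0.05
214 0.03 0.06 0.08 0.05 0.06 0.02 0.04 0.61 0.64 0.63 0.61 0.61 0.61 0.61 0.60 0.63 0.61 0.62 0.00 -0.02 0.00 0.04 0.08 0.07 0.06 0.07
```

```bash
python3 -c "
from station import manip
print(manip.sense()['t'],abs(manip.sense()['qvel']).max()); print(manip.job_done())"
```

```text
14.5 0.022150860293168897
the job is handed in; nothing more can be done
None
```

I handed the job in at 14.5 s. The blank is pinched square against the fence, and the pad is pressed in an estimated 3 to 3.5 mm of its 6 mm. The gripper has let go and is well clear.

**What I did:** I gripped the blank across its 50 mm length and set it on the bed about 1.5 mm past the marked spot. I felt it touch down, then let go. I then pinched the wing knob and turned it clockwise to about 138–141° in total, following the carriage.

**Final checks:**
- **Blank:** the last top and side views show it standing square, touching both fence and pad. The blank did not move between 135° and the final picture.
- **Carriage travel:** most matches in the pictures gave 24–25.5 mm. The knob angle implies 24.0–24.5 mm. Two poor matches gave 12 and 23 mm, and I ignored them.
- **Pad compression:** the blank's shift in the pictures gives about 3.1–3.5 mm. The turning moment gives about 2.9 mm, but with roughly 0.04 N m of noise.
- **Bystanders:** the arm stayed well away from them. The jar and firebrick look unmoved in the last side view. I did not check the cone separately.

**Disagreements and a slip:**
- **Pad against jaw:** comparing these edges directly in the top view gave anywhere from 2.5 to 5.4 mm of compression. I put little weight on it, because the pad's front edge already looked 2–3 mm off in the first picture.
- **Side camera:** it placed things about 4 mm further to +y than the top one. I used the top camera.
- **Slip on release:** I left a 2.8° turn in the release move by mistake, so the knob may have gone up to 0.5 mm further than I meant. The estimates above include that.

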